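Nest the matching parts cup and slide the tray into its rack bay

ROBOT

A 6-joint arm with a two-finger parallel gripper is mounted at the origin on the work surface. World frame = base frame: x ahead of the robot, y to its left, z up, the work surface at z = 0. Lengths are in m, angles in rad, forces in N, time in s.
With the tool pointing down it reaches from about 0.425 to 0.95 m from the base axis. Payload 3.5 kg.
Tool frame: the origin (TCP) lies midway between the tips of the shut fingers; the grasp point (between the pads) lies ctrl.grasp_offset behind it (ctrl.grasp_offset is the distance from the TCP to the grasp point, in m); x points along the fingers, y is the direction in which the jaws open and shut, and the axes are right-handed (so a half turn about x gives the same grasp; the last joint's range is limited). The gripper opens to 85 mm and grips with 20 to 120 N. Pads are 22 mm wide; open, the fingers measure 114 mm over their backs; the gripper's body (76 mm by 85 mm) begins 54 mm behind the grasp point. The pads swing forward as they close: fully open they stand 13 mm farther back than shut.
Start: joints at [-1.314, 0.286, 1.577, -0, 1.279, -0.15], TCP at [0.267, -0.62, 0.231] pointing down, gripper open.
Joint ranges: [-2.77, 2.77], [-0.9, 2.22], [0.21, 2.48], [-1.53, 4.67], [0.24, 2.81], [-2.84, 2.84]. Speed limits (rad/s): [2.79, 2.79, 3.14, 3.14, 3.14, 3.14].

INTERFACE

Orientations are given as a unit quaternion [x, y, z, w].
In Python, from plant import readout, read_camera, sign_off, ctrl gives the robot as it stands.
- The arm moves only by the tool drive_tool, never from a script. Its argument "steps" is a list of rows, each a list of 5 numbers: the shift along the tool's x, y, z in cm, then the turn about the tool's x in degrees, then the opening, from 0 (shut) to 1 (fully open). A call has 1 to 10 rows; each row shifts and turns the commanded pose from where the row before left it, along the tool's axes as they then stand; what a row does not reach is not made up. A row lasts 1/10 s, in which the tool goes at most 50 mm and 8.59 degrees, less where a joint would pass 70% of its speed; a pose out of reach is approached as far as the arm can. A call is refused whole if a number of a shift passes 5 or a number of a turn 8.59, either way. A call with a gripper value outside its range is refused whole. The fingers move at their own pace and stop on an object; "force" is the grip in N (left out, the last holds). Time passes only in rows, so rows that do not move let the fingers close. It gives the time, the measured TCP pose, the force and the opening at its end, in the units of the state.
- readout.get_state(): the state, without advancing time (a new reading comes with each control period).
- read_camera(name): name is "scene" or "top"; returns a dict with "frame" (400x640x3 uint8, red, green, blue), "vertical_fov" (degrees; the focal length in pixels is half the picture's height over the tangent of half this angle, whatever the lens; pixels are square), "cx", "cy" (the principal point, pixels), "k1" (the pictures are not rectified: a ray, as slopes to the right and down, at radius r is drawn at 1 + k1 r^2 times it, then the intrinsics apply), "eye" and "orientation" of the camera in the world. Camera axes: x right, y up, looking along -z (the intrinsics and any distortion apply to the point x, -y, -z); pixel columns grow to the right and rows downward; lengths in m; the calibration is good to about 2 mm. A picture is of the moment at which its call begins. There is no depth.
- sign_off(): hands the job in, once; it reports no verdict.
The state is a dict: "time": time; "qpos": joint angles; "dq": joint speeds; "joint_efforts": joint torques, N m; "eef_pos": TCP position; "tcp_rot": TCP orientation; "contact_force": force on the tool from outside, world axes, zero at the start; "wrist_torque": the same for the moment, N m; "opening": opening from 0.0 (shut) to 1.0 (fully open).
Only numpy, scipy, OpenCV 4.12 (cv2) and the standard library are available. Lean on these libraries where they do the work, as an engineer would, in place of code of your own. Each camera call takes 0.05 s, during which the arm holds its last target. There are 200 camera calls.

TASK

One loose grey cup on the bench is the same kind as the cup standing in the green parts tray: set it down into that cup so that they nest, and leave the odd-shaped cups and everything else on the bench where they are. Then, keeping the tray flat on the bench, push it into the open bay of the blue rack, squaring it up against the guide rail and the bay's side walls, until it is fully home against the hidden stop with both cups still nested and upright in it, and let go.

Things in the scene. Friction and masses are not known exactly. Their poses are not given: they have to be found in the camera images.
- rack: Fixed low blue rack with a grey roof, 96 mm high, roof underside 92 mm above the bench. Origin: on the bench in the middle of the open bay's mouth; x points into the bay, z up. The bay is 136 mm wide inside (y = -68 to +68 mm), with 12 mm side walls and no floor: the tray slides on the bench. Beyond y = -80 mm is a neighbouring bay, filled by a fixed green tray end: not to be used.
- rack_stop (a point): Middle of the hidden stop, the solid back wall of the open bay, 135 mm inside the mouth (rack's x = 135 mm), 15 mm above the bench.
- rail_end (a point): Outer end of the aluminium guide rail, at bench level on its inner face. The rail, 35 mm high and 12 mm thick, carries the bay's wall at rack's y = -68 mm straight on outside the mouth, from x = 0 to -230 mm. On the bay's other side a short lip, 35 mm high, flares out from the mouth's corner to about x = -38, y = +92 mm.
- tray: Loose open green tray, 180 mm long (x), 130 mm wide (y), 35 mm high, walls and floor 4 mm, 0.3 to 0.65 kg; sliding it takes 2 to 6 N. Origin: middle of its underside; x points to its nose, the end that goes in first. It starts on the bench before the bay, a little askew, clear of the rail. A cross wall at x = -45 mm closes off a tail compartment with hardware.
- tray_tail (a point): Middle of the tray's tail face (90 mm behind its origin), 17 mm above its underside: where it can be pushed. When the tray is fully home its nose touches the stop, its origin is at x = 45 mm in the rack's frame and 45 mm of its tail stands out of the mouth.
- tray_seat (a point): The place in the tray where the cup stands: on the tray's floor, 22 mm from the tray's middle towards the nose, ringed by four ribs 8 mm high.
- cup_in_tray_centre (a point): Loose round tapered grey cup standing in the tray: 50 mm high, 62 mm across the rim (56 mm inside), 40 mm across the foot, wall 3 mm, solid foot 20 mm thick, 45 g. This point is on its axis, half-way up (25 mm above its underside); z is its axis.
- cup_match_centre (a point): The loose cup that matches: identical to the cup in the tray (round, tapered, grey, 50 mm high, rim 62 mm, foot 40 mm), standing upright on the bench at one of three places. This point is on its axis, 25 mm above its underside; z is its axis. Nested, it sits exactly 20 mm higher than the lower cup, its rim 74 mm above the bench.
- square_cup_centre (a point): Square straight-walled grey cup, 56 x 56 x 50 mm, standing on the bench: will not nest, leave it. This point is at its middle, half-way up.
- wide_dish_centre (a point): Round low wide grey dish, 84 mm across, 28 mm high, standing on the bench: will not nest, leave it. This point is at its middle, half-way up.
- tape_roll: Bystander: brown roll of tape lying flat, 96 mm across, 50 mm high. Origin: middle of its underside.
- bottle: Bystander: green bottle with red cap, 64 mm across, 190 mm high. Origin: middle of its underside.
- screwdriver: Bystander: screwdriver lying on the bench. Red handle, 200 mm long, 26 mm thick. Origin: under its middle.
- carton: Bystander: cardboard box, 110 x 80 x 70 mm. Origin: middle of its underside.
- cup_match: The same matching cup; origin: middle of its underside.
Things that resemble listed ones, but are neither listed nor needed, are in the scene too. What is shaped like the cup_match but purple is not meant.

How it is judged:
By the outcome, as a careful person would: the job done as asked, in the order asked, and still so for the second after the job is handed in, with the robot touching nothing.
It also fails if it takes over 72 s, if anything falls off the work surface, if the arm or the gripper's body presses on something with over 40 N, if the wrist force passes 120 N, or if a joint passes its speed limit or range.

## Working session

There is one attempt and no reset: what is moved stays moved. The work goes in short steps, Python scripts to look and compute and a tool call to move; the robot and the scene stay as the last step left them, time stands still between calls to the robot, and variables do not carry over. Pictures are saved under pics/ and viewed, about 8 in all and at most 12, crops included, and the job is handed in when it is done.

Besides the shell and the picture viewer there is one more tool, called in YAML: its name, and indented under it one key for each argument. drive_tool: Moves the arm, as the interface text tells. Its arguments: {"type":"object","properties":{"steps":{"type":"array","items":{"type":"array","items":{"type":"number"}}},"force":{"type":"number"}},"required":["steps"]}

```bash
ls; mkdir -p pics; cat > h.py <<'E'
import numpy as np, cv2
from scipy.spatial.transform import Rotation as R
from plant import readout, read_camera, sign_off, ctrl
def cam(n):
    c=read_camera(n); c['f']=200/np.tan(np.radians(c['vertical_fov'])/2); c['R']=R.from_quat(c['orientation']).as_matrix(); return c
def K(c): return np.array([[c['f'],0,c['cx']],[0,c['f'],c['cy']],[0,0,1.]])
def proj(c,P):
    q=(np.atleast_2d(P)-c['eye'])@c['R']; q=q*[1,-1,-1]; s=q[:,:2]/q[:,2:]
    r2=(s**2).sum(1,keepdims=True); return s*(1+c['k1']*r2)*c['f']+[c['cx'],c['cy']]
def unproj(c,uv,z):
    uv=np.atleast_2d(np.float64(uv)); s=cv2.undistortPoints(uv[:,None],K(c),np.array([c['k1'],0,0,0.]))[:,0]
    d=np.c_[s[:,0],-s[:,1],-np.ones(len(s))]@c['R'].T
    return c['eye']+d*((z-c['eye'][2])/d[:,2])[:,None]
def save(c,n,box=None,k=1):
    im=c['frame'][:,:,::-1]
    if box: im=im[box[1]:box[3],box[0]:box[2]]
    cv2.imwrite('pics/'+n,cv2.resize(im,None,fx=k,fy=k,interpolation=cv2.INTER_CUBIC))
E
python3 - <<'E'
from h import *
for n in('scene','top'):
    c=cam(n); save(c,n+'0.png'); print(n,c['eye'],c['orientation'],c['f'],c['cx'],c['cy'],c['k1'])
print(readout.get_state()); print(ctrl.grasp_offset)
E
```

```text
pics
scene [ 1.19315817 -0.98119541  0.86591498] [0.43215743 0.1386433  0.2890295  0.84289972] 460.7666113545356 320.31783795251835 189.31469390678464 -0.026645993979195187
top [ 0.33917584 -0.06051794  1.69084548] [-0.03428769  0.0333726   0.71433768 -0.69816352] 496.8010832317624 312.60117897810784 198.38585105116738 -0.11990132186638061
{'time': 0.1, 'qpos': array([-1.31404348e+00,  2.87086593e-01,  1.57804187e+00, -7.71974386e-06,
        1.27858218e+00, -1.50008992e-01]), 'dq': array([ 5.43068137e-05, -3.05291695e-03, -2.67106514e-03,  5.07819523e-05,
        2.09689570e-04, -3.91880744e-05]), 'joint_efforts': array([ 6.28293546e-04, -4.07295942e+01, -2.93699080e+01, -1.34514812e-04,
        3.40077560e-03,  1.07541598e-05]), 'eef_pos': array([ 0.26692266, -0.61933509,  0.23007304]), 'tcp_rot': array([-0.69248971, -0.14357095,  0.69257482, -0.14207571]), 'contact_force': array([-0.18759111,  0.33879971, -0.38029731]), 'wrist_torque': array([-0.0232768 ,  0.03864667,  0.00465922]), 'opening': 0.9996911802830247}
0.0187
```

View pics/top0.png

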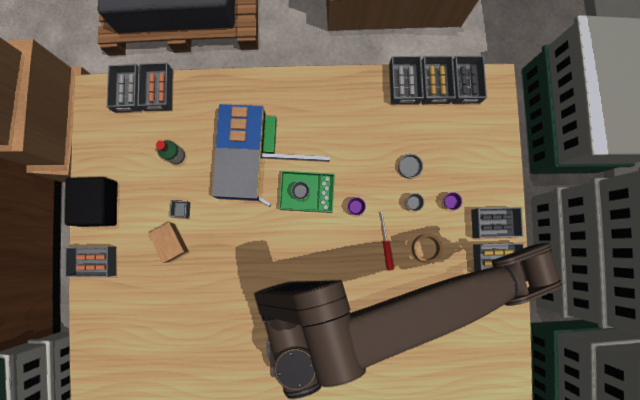

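View pics/scene0.png

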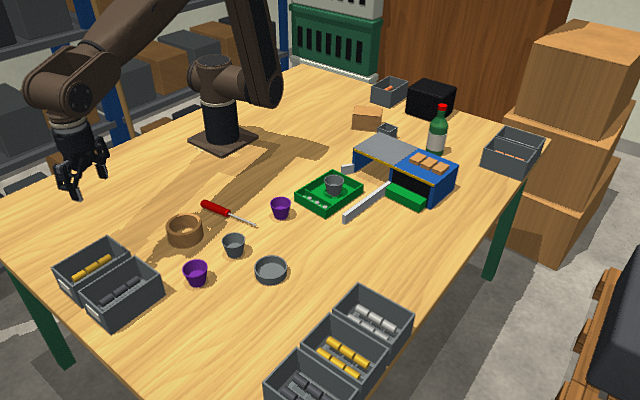

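Top view: the matching grey cup is at about (413,202), the tray cup at (300,191), the tray spans columns 279–335, and the rail runs from (262,156) to (329,158). The square cup is at (179,209), the dish at (409,166) and the purple decoys at (356,206) and (452,201). Next I'll enlarge crops to measure.

```bash
python3 - <<'E'
from h import *
t=cam('top'); s=cam('scene')
a=t['frame'][135:235,205:365][:,:,::-1]; b=t['frame'][170:220,340:470][:,:,::-1]
cv2.imwrite('pics/t1.png',cv2.resize(a,None,fx=5,fy=5,interpolation=cv2.INTER_CUBIC))
save(s,'s1.png',(220,125,420,285),4)
E
```

```text
(no output)
```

View pics/t1.png

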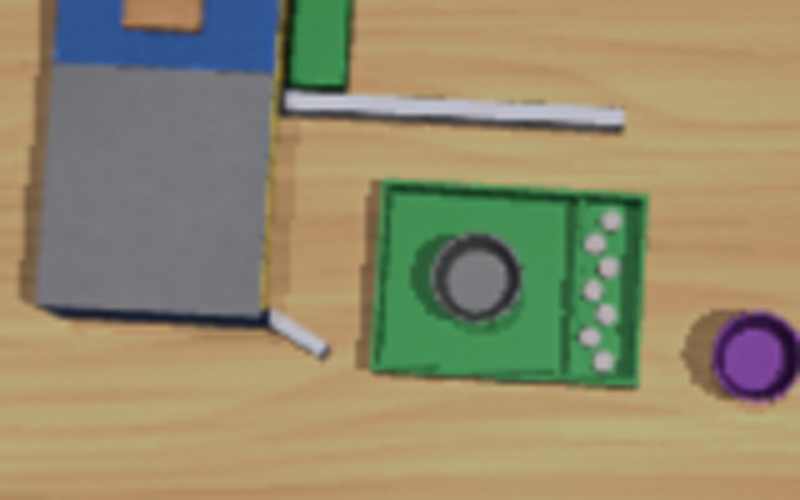

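View pics/s1.png

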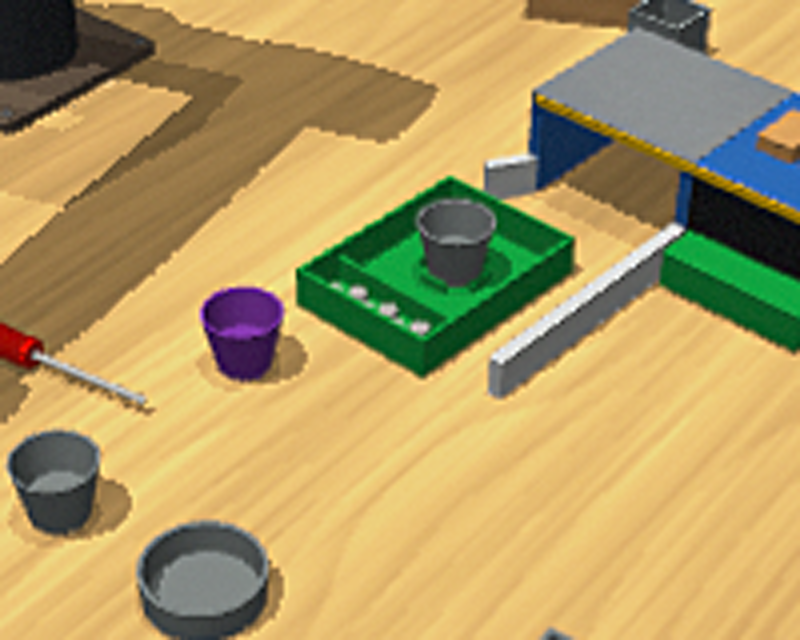

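```bash
cat >> h.py <<'E'
from scipy.optimize import differential_evolution, minimize
def grad(c):
    g=0
    for k in range(3):
        im=cv2.GaussianBlur(c['frame'][:,:,k].astype(np.float32),(0,0),0.7)
        g=g+cv2.Sobel(im,cv2.CV_32F,1,0)**2+cv2.Sobel(im,cv2.CV_32F,0,1)**2
    return np.minimum(np.sqrt(g),150)
def samp(g,uv): return cv2.remap(g,np.float32(uv[:,0])[:,None],np.float32(uv[:,1])[:,None],cv2.INTER_LINEAR).mean()
a=np.linspace(0,2*np.pi,72,endpoint=False); C=np.c_[np.cos(a),np.sin(a)]
def circ(x,y,z,r): return np.c_[x+r*C[:,0],y+r*C[:,1],np.full(72,z)]
def fitcup(cs,p0,zb,w=.02):
    gs=[(c,grad(c)) for c in cs]
    f=lambda p:-sum(samp(g,proj(c,circ(*p,zb+.05,.031))) for c,g in gs)
    r=differential_evolution(f,[(p0[0]-w,p0[0]+w),(p0[1]-w,p0[1]+w)],seed=0,tol=1e-6); return r.x,-r.fun
def rectpts(x,y,th,L=.18,W=.13,n=40):
    s=np.linspace(-1,1,n); o=np.ones(n)
    q=np.r_[np.c_[s*L/2,o*W/2],np.c_[s*L/2,-o*W/2],np.c_[o*L/2,s*W/2],np.c_[-o*L/2,s*W/2]]
    ct,st=np.cos(th),np.sin(th)
    return np.c_[x+q@[ct,-st],y+q@[st,ct],np.full(len(q),.035)]
def fittray(cs,p0,w=.02,wa=.08):
    gs=[(c,grad(c)) for c in cs]
    f=lambda p:-sum(samp(g,proj(c,rectpts(*p))) for c,g in gs)
    r=differential_evolution(f,[(p0[0]-w,p0[0]+w),(p0[1]-w,p0[1]+w),(p0[2]-wa,p0[2]+wa)],seed=0,tol=1e-6); return r.x,-r.fun
def tp(u,v): return np.array([(u+.5)/5-.5+205,(v+.5)/5-.5+135])
E
python3 - <<'E'
from h import *
np.set_printoptions(precision=4,suppress=True)
t=cam('top'); s=cam('scene')
co=unproj(t,[tp(381,180),tp(648,195),tp(637,386),tp(372,372)],.035); print('tray corners',co[:,:2],[np.linalg.norm(co[i]-co[(i+1)%4]) for i in range(4)])
m=co.mean(0); n=(co[0]+co[3]-co[1]-co[2])/2; th=np.arctan2(n[1],n[0])
for cs in([t],[s],[t,s]): print('tray',fittray(cs,[m[0],m[1],th]))
r=unproj(t,[tp(286,110),tp(624,127)],.035); print('rail',r, np.linalg.norm(r[1]-r[0]),np.arctan2(*(r[0]-r[1])[[1,0]]))
ro=unproj(t,[tp(278,70),tp(264,313)],.096); print('roof mouth',ro,np.arctan2(*(ro[0]-ro[1])[[1,0]]))
sc=lambda u,v:[(u+.5)/4-.5+220,(v+.5)/4-.5+125]
print('scene rail: end top inner,root', unproj(s,[sc(490,360),sc(668,226)],.035))
print('scene roof left corner,', unproj(s,[sc(535,96)],.096))
p=unproj(t,[tp(476,278)],.054)[0]; q=unproj(t,[[413.5,202]],.05)[0]
for cs in([t],[s],[t,s]): print('cups',fitcup(cs,p,.004),fitcup(cs,q,0))
for nm,u,z in(('dish',(409,166),.028),('purp1',(356,206),.05),('purp2',(452,201),.05)): print(nm,unproj(t,[u],z))
E
```

```text
tray corners [[ 0.5947  0.0448]
 [ 0.5803 -0.1348]
 [ 0.4517 -0.1239]
 [ 0.4651  0.053 ]] [np.float64(0.18016033159440165), np.float64(0.12906309851350886), np.float64(0.17741098935307106), np.float64(0.12982575663064774)]
tray (array([ 0.5235, -0.0395,  1.4898]), np.float64(150.0))
tray (array([ 0.5267, -0.0432,  1.5   ]), np.float64(148.59323120117188))
tray (array([ 0.5252, -0.0387,  1.4787]), np.float64(296.70697021484375))
rail [[ 0.6441  0.1084  0.035 ]
 [ 0.627  -0.1199  0.035 ]] 0.22891597689726362 1.4959838215535286
roof mouth [[0.6595 0.1072 0.096 ]
 [0.5003 0.118  0.096 ]] -0.06826274569309296
scene rail: end top inner,root [[ 0.6331 -0.1237  0.035 ]
 [ 0.6468  0.1008  0.035 ]]
scene roof left corner, [[0.5076 0.113  0.096 ]]
cups (array([ 0.5257, -0.0062]), np.float64(142.73605346679688)) (array([ 0.4785, -0.4017]), np.float64(147.69837951660156))
cups (array([ 0.527, -0.022]), np.float64(149.10243225097656)) (array([ 0.4804, -0.4016]), np.float64(149.9736785888672))
cups (array([ 0.5257, -0.0182]), np.float64(287.46380615234375)) (array([ 0.4787, -0.4017]), np.float64(297.4871826171875))
dish [[ 0.6019 -0.3903  0.028 ]]
purp1 [[ 0.4681 -0.2035  0.05  ]]
purp2 [[ 0.4772 -0.5263  0.05  ]]
```

```bash
sed -i 's/np.minimum(np.sqrt(g),150)/np.sqrt(g)**.7/' h.py; python3 - <<'E'
from h import *
np.set_printoptions(precision=4,suppress=True)
t=cam('top'); s=cam('scene')
p=unproj(t,[tp(476,278)],.054)[0]; q=unproj(t,[[413.5,202]],.05)[0]; print(p,q)
for cs in([t],[s],[t,s]): 
    print('tray',fittray(cs,[.525,-.04,1.49]))
    print('cups',fitcup(cs,p,.004),fitcup(cs,q,0))
E
```

```text
[ 0.5246 -0.0184  0.054 ] [ 0.4769 -0.3959  0.05  ]
tray (array([ 0.5221, -0.0392,  1.4876]), np.float64(63.242408752441406))
cups (array([ 0.526 , -0.0063]), np.float64(41.16294479370117)) (array([ 0.4775, -0.3976]), np.float64(57.74959945678711))
tray (array([ 0.5266, -0.0422,  1.4929]), np.float64(81.24517822265625))
cups (array([ 0.511 , -0.0031]), np.float64(60.13876724243164)) (array([ 0.4807, -0.4017]), np.float64(79.14645385742188))
tray (array([ 0.5244, -0.0406,  1.4904]), np.float64(135.29803466796875))
cups (array([ 0.5257, -0.0185]), np.float64(91.71785736083984)) (array([ 0.4795, -0.4006]), np.float64(130.1089630126953))
```

```bash
cat >> h.py <<'E'
np.set_printoptions(precision=4,suppress=True)
def st():
    s=readout.get_state(); M=R.from_quat(s['tcp_rot']).as_matrix()
    print('t%.2f'%s['time'],'pos',s['eef_pos'],'F',s['contact_force'],'op %.3f'%s['opening'],'tooly',M[:,1],'yaw_y %.2f'%np.degrees(np.arctan2(M[1,1],M[0,1])),'q6 %.2f'%s['qpos'][5]); return s,M
def go(p,tilt=False):
    s,M=st(); print('delta tool cm',M.T@(np.array(p)-s['eef_pos'])*100)
E
python3 - <<'E'
from h import *
s,M=st(); print(M)
go([.4795,-.4006,.10])
E
```

```text
t0.40 pos [ 0.2671 -0.6198  0.2311] F [ 0.2628  0.1728 -0.3264] op 0.998 tooly [ 0.3957 -0.9184 -0.0003] yaw_y -66.69 q6 -0.15
[[-0.0001  0.3957 -0.9184]
 [ 0.0003 -0.9184 -0.3957]
 [-1.     -0.0003 -0.0001]]
t0.40 pos [ 0.2671 -0.6198  0.2311] F [ 0.2628  0.1728 -0.3264] op 0.998 tooly [ 0.3957 -0.9184 -0.0003] yaw_y -66.69 q6 -0.15
delta tool cm [ 13.1195 -11.7238 -28.1804]
```

drive_tool:
  steps:
    - [0, 0, 0, 6.8, 1]
    - [0, 0, 0, 6.8, 1]
    - [0, 0, 0, 6.8, 1]
    - [0, 0, 0, 6.8, 1]
    - [0, -3.3, -2.8, 0, 1]
    - [0, -3.3, -2.8, 0, 1]
    - [0, -3.3, -2.8, 0, 1]
    - [0, -3.3, -2.8, 0, 1]
    - [0, -3.3, -2.8, 0, 1]
    - [0, -3.3, -2.8, 0, 1]
  force: 25

```text
time: 1.4
eef_pos: [0.4492, -0.4324, 0.2316]
tcp_rot: [0.707, -0.024, -0.707, -0.024]
contact_force: [-0.8, -0.0, -0.4]
opening: 0.999
```

drive_tool:
  steps:
    - [0, -3.3, -2.8, 0, 1]
    - [3, 0, 0, 0, 1]
    - [3, 0, 0, 0, 1]
    - [3, 0, 0, 0, 1]
    - [2, 0, 0, 0, 1]
    - [0, 0, 0, 0, 1]
    - [0, 0, 0, 0, 1]

```text
time: 2.1
eef_pos: [0.4784, -0.4029, 0.1216]
tcp_rot: [-0.707, 0.024, 0.707, 0.024]
contact_force: [-0.3, -0.5, 1.1]
opening: 0.999
```

```bash
python3 - <<'E'
from h import *
go([.4795,-.4006,.03])
E
```

```text
t2.10 pos [ 0.4784 -0.4029  0.1216] F [-0.2561 -0.4517  1.0718] op 0.999 tooly [-0.0679 -0.9977 -0.    ] yaw_y -93.89 q6 0.78
delta tool cm [ 9.1622 -0.2345 -0.0937]
```

drive_tool:
  steps:
    - [2.4, -0.25, -0.1, 0, 1]
    - [2.4, 0, 0, 0, 1]
    - [2.4, 0, 0, 0, 1]
    - [2, 0, 0, 0, 1]
    - [0, 0, 0, 0, 1]
    - [0, 0, 0, 0, 0.4]
    - [0, 0, 0, 0, 0.4]
    - [0, 0, 0, 0, 0.4]
    - [0, 0, 0, 0, 0.4]
    - [0, 0, 0, 0, 0.4]
  force: 25

```text
time: 3.1
eef_pos: [0.4809, -0.4018, 0.0326]
tcp_rot: [0.708, -0.025, -0.706, -0.023]
contact_force: [-1.5, 1.3, 6.0]
opening: 0.698
```

```bash
python3 - <<'E'
from h import *
st(); s=cam('scene'); save(s,'s2.png',(180,180,340,300),4)
E
```

```text
t3.10 pos [ 0.4809 -0.4018  0.0326] F [-1.4814  1.2761  6.0063] op 0.698 tooly [-0.0677 -0.9977  0.0035] yaw_y -93.88 q6 0.78
```

View pics/s2.png

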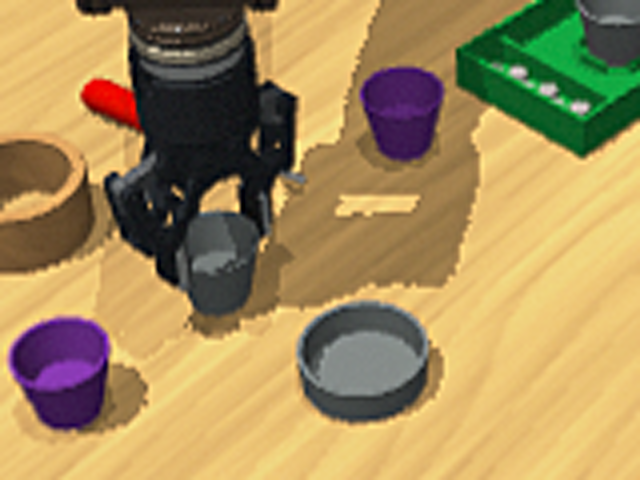

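The cup is between the pads with its foot still on the bench at about (220,305) in the crop, and it looks slightly tilted. I'll lift it a little and check how it hangs.

drive_tool:
  steps:
    - [-0.5, 0, 0, 0, 0.4]
    - [-1, 0, 0, 0, 0.4]
    - [-2, 0, 0, 0, 0.4]
    - [-2.5, 0, 0, 0, 0.4]
    - [-2, 0, 0, 0, 0.4]
    - [0, 0, 0, 0, 0.4]
    - [0, 0, 0, 0, 0.4]

```text
time: 3.85
eef_pos: [0.4796, -0.4004, 0.1097]
tcp_rot: [0.707, -0.024, -0.706, -0.024]
contact_force: [-0.5, -0.4, -1.7]
opening: 0.692
```

```bash
python3 - <<'E'
from h import *
st(); s=cam('scene'); save(s,'s3.png',(190,120,310,240),5)
E
```

```text
t3.85 pos [ 0.4796 -0.4004  0.1097] F [-0.4551 -0.3689 -1.6571] op 0.692 tooly [-0.0679 -0.9977  0.0007] yaw_y -93.89 q6 0.78
```

View pics/s3.png

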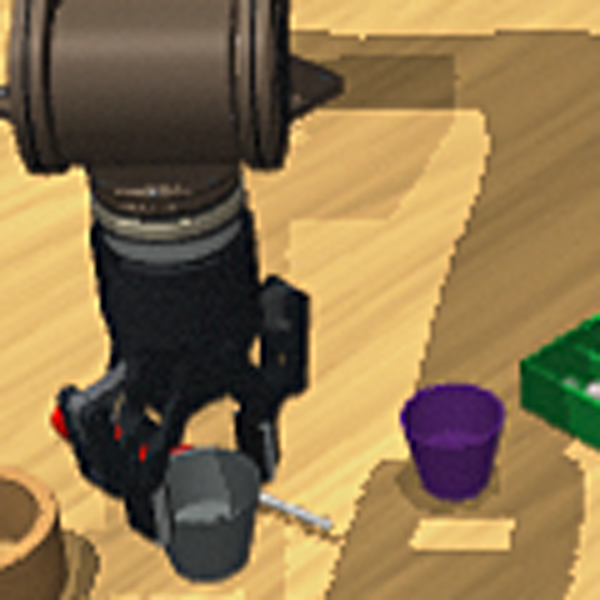

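The cup hangs clear of the bench from its rim, tilted slightly, with its foot centre at about crop (208,557). I'll check how far the foot is offset and work out the move over the tray cup.

```bash
python3 - <<'E'
from h import *
s=cam('scene')
print('foot',unproj(s,[[190+208/5,120+557/5]],.077), 'rim', unproj(s,[[190+209/5,120+483/5]],.127))
p=proj(s,circ(.4796,-.4004,.077,.02)); p=(p-[190,120])*5; print('exp foot px',p.min(0),p.max(0))
p=proj(s,circ(.4796,-.4004,.127,.031)); p=(p-[190,120])*5; print('exp rim px',p.min(0),p.max(0))
go([.5260,-.0186,.12])
E
```

```text
foot [[ 0.4778 -0.4007  0.077 ]] rim [[ 0.4826 -0.398   0.127 ]]
exp foot px [171.6409 532.7565] [250.158  584.1568]
exp rim px [138.7183 444.6203] [263.583  523.1192]
t3.95 pos [ 0.4788 -0.3995  0.1078] F [-0.8023  0.3714 -0.9963] op 0.701 tooly [-0.0679 -0.9977 -0.0019] yaw_y -93.89 q6 0.78
delta tool cm [ -1.1512 -38.3244  -2.1243]
```

drive_tool:
  steps:
    - [-1, -2.5, -0.15, 0, 0.4]
    - [-1, -2.8, -0.15, 0, 0.4]
    - [0, -2.8, -0.15, 0, 0.4]
    - [0, -2.8, -0.15, 0, 0.4]
    - [0, -2.8, -0.15, 0, 0.4]
    - [0, -2.8, -0.15, 0, 0.4]
    - [0, -2.8, -0.15, 0, 0.4]
    - [0, -2.8, -0.15, 0, 0.4]
    - [0, -2.8, -0.15, 0, 0.4]
    - [0, -2.8, -0.15, 0, 0.4]

```text
time: 4.95
eef_pos: [0.5123, -0.1234, 0.1276]
tcp_rot: [-0.706, 0.024, 0.708, 0.024]
contact_force: [-0.3, 0.2, -0.7]
opening: 0.697
```

drive_tool:
  steps:
    - [0, -2.8, -0.15, 0, 0.4]
    - [0, -2.8, -0.15, 0, 0.4]
    - [0, -2.8, -0.15, 0, 0.4]
    - [0, -2.2, -0.15, 0, 0.4]
    - [0, 0, 0, 0, 0.4]
    - [0, 0, 0, 0, 0.4]
    - [0, 0, 0, 0, 0.4]

```text
time: 5.65
eef_pos: [0.526, -0.0202, 0.1286]
tcp_rot: [-0.706, 0.024, 0.707, 0.024]
contact_force: [0.2, -0.7, -0.6]
opening: 0.696
```

```bash
python3 - <<'E'
from h import *
go([.5260,-.0186,.09]); s=cam('scene'); save(s,'s4.png',(270,100,390,220),5)
t=cam('top'); 
E
```

```text
t5.65 pos [ 0.526  -0.0202  0.1286] F [ 0.2192 -0.7097 -0.5978] op 0.696 tooly [-0.0685 -0.9976  0.0001] yaw_y -93.93 q6 1.41
delta tool cm [ 3.8599 -0.1621  0.0072]
```

View pics/s4.png

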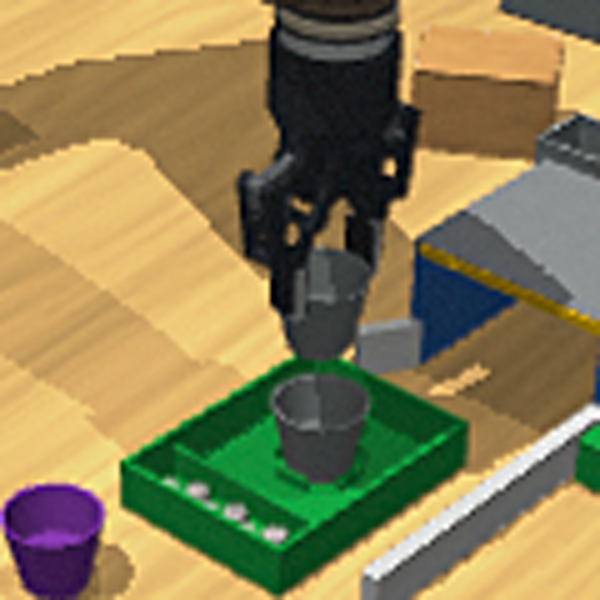

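The carried cup's foot at (320,345) is straight above the tray cup's rim, centred at (321,403). I'll lower it.

drive_tool:
  steps:
    - [1.5, -0.16, 0, 0, 0.4]
    - [1.5, 0, 0, 0, 0.4]
    - [1.5, 0, 0, 0, 0.4]
    - [1, 0, 0, 0, 0.4]
    - [0.7, 0, 0, 0, 0.4]
    - [0.5, 0, 0, 0, 0.4]
    - [0.3, 0, 0, 0, 0.4]
    - [0, 0, 0, 0, 0.4]
    - [0, 0, 0, 0, 0.4]

```text
time: 6.65
eef_pos: [0.5269, -0.0181, 0.0598]
tcp_rot: [0.707, -0.024, -0.706, -0.024]
contact_force: [0.2, 0.6, -0.8]
opening: 0.699
```

```bash
python3 - <<'E'
from h import *
go([.5260,-.0186,.0566])
E
```

```text
t6.65 pos [ 0.5269 -0.0181  0.0598] F [ 0.2283  0.5703 -0.8038] op 0.699 tooly [-0.0678 -0.9977  0.0001] yaw_y -93.89 q6 1.41
delta tool cm [0.3171 0.0581 0.0899]
```

Almost seated and no contact yet. I'll lower 2 mm more, release, and retreat upward.

drive_tool:
  steps:
    - [0.1, 0, 0, 0, 0.4]
    - [0.1, 0, 0, 0, 0.4]
    - [0, 0, 0, 0, 0.4]
    - [0, 0, 0, 0, 0.8]
    - [0, 0, 0, 0, 1]
    - [0, 0, 0, 0, 1]
    - [0, 0, 0, 0, 1]
    - [-1, 0, 0, 0, 1]
    - [-2, 0, 0, 0, 1]
    - [-3, 0, 0, 0, 1]

```text
time: 7.65
eef_pos: [0.5252, -0.0177, 0.1169]
tcp_rot: [-0.705, 0.024, 0.708, 0.024]
contact_force: [0.2, 1.0, -0.4]
opening: 0.997
```

drive_tool:
  steps:
    - [-3, 0, 0, 0, 1]
    - [-3, 0, 2.5, 0, 1]
    - [0, 0, 2.5, 0, 1]
    - [0, 0, 2.5, 0, 1]
    - [0, 0, 0, 0, 1]
    - [0, 0, 0, 0, 1]

```text
time: 8.25
eef_pos: [0.452, -0.013, 0.1781]
tcp_rot: [0.707, -0.024, -0.706, -0.024]
contact_force: [0.5, 0.6, 0.3]
opening: 1.001
```

```bash
python3 - <<'E'
from h import *
go([.433,-.045,.05]); s=cam('scene'); t=cam('top')
a=s['frame'][130:220,280:380]; b=t['frame'][145:235,260:360]
im=np.hstack([a,b])[:,:,::-1]; cv2.imwrite('pics/s5.png',cv2.resize(im,None,fx=4,fy=4,interpolation=cv2.INTER_CUBIC))
for cs in([t],[s],[t,s]): print(fittray(cs,[.525,-.04,1.49]), fitcup(cs,[.526,-.0186],.024))
E
```

```text
t8.25 pos [ 0.452  -0.013   0.1781] F [0.5028 0.5879 0.3344] op 1.001 tooly [-0.068  -0.9977  0.0003] yaw_y -93.90 q6 1.39
delta tool cm [12.8124  3.3214  1.6992]
(array([ 0.5225, -0.039 ,  1.4786]), np.float64(51.374237060546875)) (array([ 0.5221, -0.0165]), np.float64(28.7303466796875))
(array([ 0.5262, -0.0415,  1.4915]), np.float64(69.00370788574219)) (array([ 0.5266, -0.0223]), np.float64(55.87233352661133))
(array([ 0.5246, -0.04  ,  1.4784]), np.float64(115.69132232666016)) (array([ 0.5262, -0.0209]), np.float64(77.75273132324219))
```

View pics/s5.png

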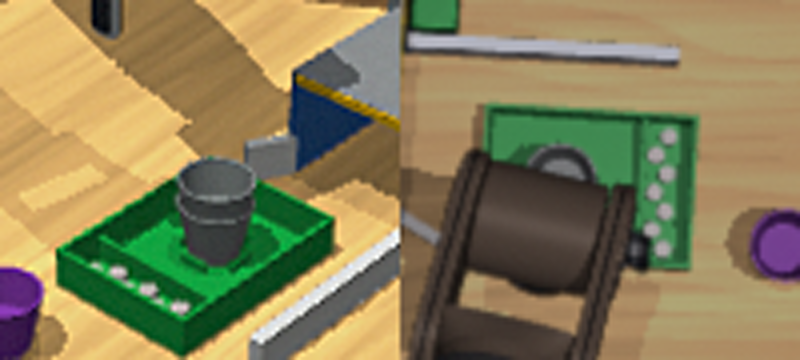

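The cups are nested and upright: the upper rim at (215,178) sits about 20 mm above the lower rim in the scene half. The tray hasn't moved. Next is the side push toward the rail with open fingers.

drive_tool:
  steps:
    - [0, 1.5, 0.8, 0, 1]
    - [0, 1.4, 0.8, 0, 1]
    - [3, 0, 0, 0, 1]
    - [3, 0, 0, 0, 1]
    - [3, 0, 0, 0, 1]
    - [3, 0, 0, 0, 1]
    - [2, 0, 0, 0, 1]
    - [1.5, 0, 0, 0, 1]
    - [0, 0, 0, 0, 1]
    - [0, 0, 0, 0, 1]

```text
time: 9.35
eef_pos: [0.4344, -0.041, 0.0224]
tcp_rot: [-0.707, 0.024, 0.707, 0.024]
contact_force: [0.4, 1.2, 0.6]
opening: 0.996
```

```bash
python3 - <<'E'
from h import *
go([.434,-.0405,.012])
E
```

```text
t9.35 pos [ 0.4344 -0.041   0.0224] F [0.3685 1.2308 0.5759] op 0.996 tooly [-0.0679 -0.9977 -0.0001] yaw_y -93.89 q6 1.31
delta tool cm [ 1.0407 -0.0431  0.0447]
```

drive_tool:
  steps:
    - [1, 0, 0, 0, 1]
    - [0, 0, -0.5, 0, 1]
    - [0, 0, -0.5, 0, 1]
    - [0, 0, -0.4, 0, 1]
    - [0, 0, -0.4, 0, 1]
    - [0, 0, -0.4, 0, 1]
    - [0, 0, -0.4, 0, 1]
    - [0, 0, -0.4, 0, 1]
    - [0, 0, -0.4, 0, 1]
    - [0, 0, -0.4, 0, 1]

```text
time: 10.35
eef_pos: [0.4719, -0.0433, 0.0122]
tcp_rot: [-0.707, 0.024, 0.707, 0.024]
contact_force: [-3.9, -0.4, 2.4]
opening: 0.999
```

drive_tool:
  steps:
    - [0, 0, -0.4, 0, 1]
    - [0, 0, -0.3, 0, 1]
    - [0, 0, -0.2, 0, 1]
    - [0, 0, -0.2, 0, 1]

```text
time: 10.75
eef_pos: [0.4828, -0.0441, 0.0123]
tcp_rot: [-0.707, 0.024, 0.707, 0.024]
contact_force: [-4.3, 0.3, 2.1]
opening: 1.001
```

```bash
python3 - <<'E'
from h import *
st(); s=cam('scene'); t=cam('top')
for cs in([t],[s],[t,s]): print(fittray(cs,[.555,-.037,1.50],.025))
E
```

```text
t10.75 pos [ 0.4828 -0.0441  0.0123] F [-4.2878  0.3313  2.1167] op 1.001 tooly [-0.0678 -0.9977 -0.    ] yaw_y -93.89 q6 1.34
(array([ 0.5697, -0.0421,  1.498 ]), np.float64(52.450355529785156))
(array([ 0.5681, -0.0418,  1.4564]), np.float64(68.89317321777344))
(array([ 0.5687, -0.0424,  1.4809]), np.float64(119.7816162109375))
```

drive_tool:
  steps:
    - [0, 0, -0.1, 0, 1]
    - [0, 0, -0.1, 0, 1]
    - [0, 0, 0, 0, 1]

```text
time: 11.15
eef_pos: [0.4848, -0.0443, 0.0123]
tcp_rot: [0.707, -0.024, -0.707, -0.024]
contact_force: [-3.0, -0.4, 1.0]
opening: 1.003
```

drive_tool:
  steps:
    - [0, 0, -0.1, 0, 1]
    - [0, 0, -0.1, 0, 1]
    - [0, 0, 0, 0, 1]

```text
time: 11.45
eef_pos: [0.4869, -0.0444, 0.0123]
tcp_rot: [0.707, -0.024, -0.706, -0.024]
contact_force: [-2.3, -0.2, 1.4]
opening: 0.997
```

drive_tool:
  steps:
    - [0, 0, -0.1, 0, 1]
    - [0, 0, -0.1, 0, 1]
    - [0, 0, 0, 0, 1]

```text
time: 11.75
eef_pos: [0.4889, -0.0445, 0.0123]
tcp_rot: [0.707, -0.024, -0.706, -0.024]
contact_force: [-2.3, 0.5, 0.7]
opening: 0.996
```

drive_tool:
  steps:
    - [0, 0, -0.1, 0, 1]
    - [0, 0, -0.1, 0, 1]
    - [0, 0, 0, 0, 1]

```text
time: 12.05
eef_pos: [0.4909, -0.0447, 0.0123]
tcp_rot: [0.707, -0.024, -0.707, -0.024]
contact_force: [-2.3, 0.3, 0.2]
opening: 1.002
```

```bash
python3 - <<'E'
from h import *
st(); s=cam('scene'); t=cam('top'); save(s,'s6.png',(280,130,400,230),5)
for cs in([t],[s],[t,s]): print(fittray(cs,[.57,-.042,1.50],.015,.05))
E
```

```text
t12.05 pos [ 0.4909 -0.0447  0.0123] F [-2.2631  0.2882  0.2393] op 1.002 tooly [-0.0679 -0.9977  0.    ] yaw_y -93.89 q6 1.34
(array([ 0.5678, -0.042 ,  1.4996]), np.float64(57.09926223754883))
(array([ 0.57  , -0.0428,  1.498 ]), np.float64(77.31388854980469))
(array([ 0.5693, -0.0424,  1.5011]), np.float64(133.1288604736328))
```

View pics/s6.png

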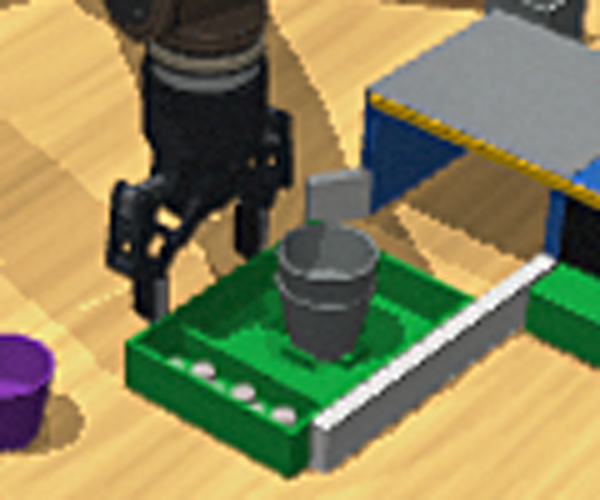

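The tray now lies along the rail, within a millimetre or two by eye, and the cups are still nested. I'll nudge until the force rises.

drive_tool:
  steps:
    - [0, 0, -0.1, 0, 1]
    - [0, 0, -0.1, 0, 1]
    - [0, 0, 0, 0, 1]

```text
time: 12.45
eef_pos: [0.4909, -0.0446, 0.0123]
tcp_rot: [-0.705, 0.024, 0.709, 0.024]
contact_force: [-8.1, 0.2, 5.7]
opening: 1.0
```

drive_tool:
  steps:
    - [0, 0, -0.1, 0, 1]
    - [0, 0, -0.1, 0, 1]
    - [0, 0, 0, 0, 1]

```text
time: 12.75
eef_pos: [0.4909, -0.0444, 0.0118]
tcp_rot: [-0.703, 0.023, 0.711, 0.024]
contact_force: [-14.0, -0.6, 9.7]
opening: 1.001
```

drive_tool:
  steps:
    - [0, 0, 0.4, 0, 1]
    - [0, 0, 0.8, 0, 1]
    - [0, 0, 0.7, 0, 1]
    - [-3, 0, 0, 0, 1]
    - [-3, 0, 0, 0, 1]
    - [-3, 0, 0, 0, 1]
    - [-3, 0, 0, -8, 1]
    - [0, 0, 0, -8, 1]
    - [0, 0, 0, -8, 1]
    - [0, 0, 0, -8, 1]

```text
time: 13.75
eef_pos: [0.4761, -0.0437, 0.1331]
tcp_rot: [0.686, 0.173, -0.685, 0.174]
contact_force: [0.1, -0.1, 0.1]
opening: 1.0
```

drive_tool:
  steps:
    - [0, 0, 0, -8, 1]
    - [0, 0, 0, -8, 1]
    - [0, 0, 0, -8, 1]
    - [0, 0, 0, -8, 1]
    - [0, 0, 0, -8, 1]
    - [0, 0, 0, -8, 1]
    - [0, 0, 0, -8, 1]
    - [0, 0, 0, -2, 1]
    - [0, 0, 0, 0, 1]

```text
time: 14.65
eef_pos: [0.4758, -0.0437, 0.1325]
tcp_rot: [0.517, 0.482, -0.516, 0.483]
contact_force: [-0.5, -0.7, 0.7]
opening: 1.0
```

drive_tool:
  steps:
    - [0, 2.2, 2.6, 0, 1]
    - [0, 2.2, 2.6, 0, 1]
    - [0, 2.2, 2.6, 0, 1]
    - [0, 2.2, 2.6, 0, 1]
    - [0, 0, 0, 0, 1]
    - [0, 0, 0, 0, 1]

```text
time: 15.25
eef_pos: [0.5563, -0.1536, 0.1321]
tcp_rot: [0.517, 0.482, -0.517, 0.482]
contact_force: [-0.6, -0.6, -0.1]
opening: 1.0
```

```bash
python3 - <<'E'
from h import *
go([.5583,-.1540,.012]); s=cam('scene'); t=cam('top')
for cs in([t],[s],[t,s]): print(fittray(cs,[.57,-.042,1.50],.015,.05))
E
```

```text
t15.25 pos [ 0.5563 -0.1536  0.1321] F [-0.6299 -0.6009 -0.1492] op 1.000 tooly [ 0.9976 -0.0696 -0.0003] yaw_y -3.99 q6 -0.38
delta tool cm [12.006   0.2027  0.0289]
(array([ 0.5679, -0.0433,  1.5131]), np.float64(40.763710021972656))
(array([ 0.5704, -0.0433,  1.4981]), np.float64(74.8620376586914))
(array([ 0.5697, -0.0434,  1.5011]), np.float64(113.88029479980469))
```

drive_tool:
  steps:
    - [3, 0.2, 0, 0, 1]
    - [3, 0, 0, 0, 1]
    - [2.5, 0, 0, 0, 1]
    - [2, 0, 0, 0, 1]
    - [1.5, 0, 0, 0, 1]
    - [0, 0, 0, 0, 1]
    - [0, 0, -0.4, 0, 1]
    - [0, 0, -0.4, 0, 1]
    - [0, 0, -0.3, 0, 1]
    - [0, 0, -0.3, 0, 1]

```text
time: 16.35
eef_pos: [0.5604, -0.1404, 0.0138]
tcp_rot: [-0.516, -0.482, 0.517, -0.484]
contact_force: [-1.0, -4.3, 1.9]
opening: 0.995
```

drive_tool:
  steps:
    - [0, 0, -0.4, 0, 1]
    - [0, 0, -0.5, 0, 1]
    - [0, 0, -0.5, 0, 1]
    - [0, 0, -0.5, 0, 1]
    - [0, 0, -0.5, 0, 1]
    - [0, 0, -0.5, 0, 1]
    - [0, 0, -0.5, 0, 1]
    - [0, 0, -0.5, 0, 1]
    - [0, 0, -0.5, 0, 1]
    - [0, 0, -0.5, 0, 1]

```text
time: 17.35
eef_pos: [0.5639, -0.0914, 0.0136]
tcp_rot: [0.517, 0.482, -0.516, 0.484]
contact_force: [0.6, -4.4, 3.4]
opening: 1.0
```

```bash
python3 - <<'E'
from h import *
st(); s=cam('scene'); t=cam('top')
for cs in([t],[s],[t,s]): print(fittray(cs,[.573,.004,1.50],.02,.05))
E
```

```text
t17.35 pos [ 0.5639 -0.0914  0.0136] F [ 0.5566 -4.4258  3.3926] op 1.000 tooly [ 0.9977 -0.0679  0.0028] yaw_y -3.89 q6 -0.27
(array([0.5725, 0.0092, 1.5133]), np.float64(37.33702850341797))
(array([0.5739, 0.0082, 1.4923]), np.float64(56.096656799316406))
(array([0.5733, 0.0089, 1.5032]), np.float64(92.08963775634766))
```

drive_tool:
  steps:
    - [0, 0, -0.4, 0, 1]
    - [0, 0, -0.4, 0, 1]
    - [0, 0, -0.4, 0, 1]
    - [0, 0, -0.4, 0, 1]
    - [0, 0, -0.4, 0, 1]
    - [0, 0, -0.4, 0, 1]
    - [0, 0, -0.4, 0, 1]
    - [0, 0, -0.4, 0, 1]

```text
time: 18.25
eef_pos: [0.5648, -0.0583, 0.0123]
tcp_rot: [-0.517, -0.483, 0.517, -0.483]
contact_force: [-1.2, -5.3, 3.0]
opening: 0.998
```

```bash
python3 - <<'E'
from h import *
st(); s=cam('scene'); t=cam('top'); save(s,'s7.png',(290,110,420,220),5)
E
```

```text
t18.25 pos [ 0.5648 -0.0583  0.0123] F [-1.1999 -5.2525  2.9641] op 0.998 tooly [ 0.9977 -0.0678 -0.0003] yaw_y -3.89 q6 -0.21
```

View pics/s7.png

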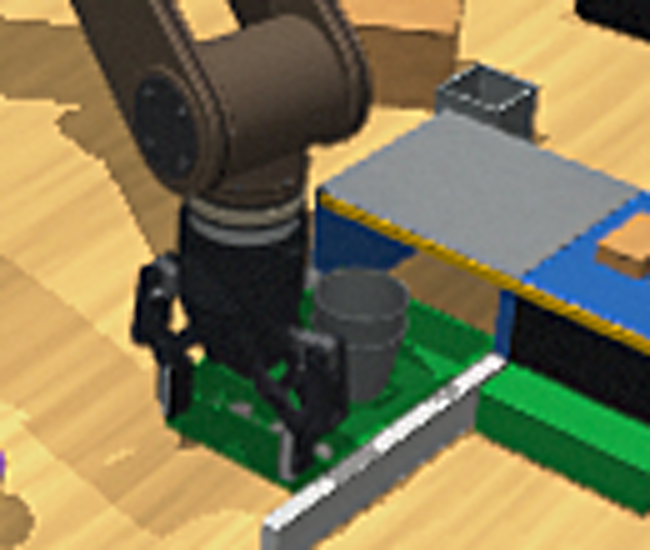

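The tray's nose corner at (500,345) is going into the mouth alongside the rail. The cups are nested, their rim centred at about (360,300), and force is about 5 N. I'll keep pushing.

drive_tool:
  steps:
    - [0, 0, -0.4, 0, 1]
    - [0, 0, -0.4, 0, 1]
    - [0, 0, -0.4, 0, 1]
    - [0, 0, -0.4, 0, 1]
    - [0, 0, -0.4, 0, 1]
    - [0, 0, -0.4, 0, 1]
    - [0, 0, -0.4, 0, 1]
    - [0, 0, -0.4, 0, 1]
    - [0, 0, -0.4, 0, 1]
    - [0, 0, -0.4, 0, 1]

```text
time: 19.35
eef_pos: [0.5673, -0.0183, 0.012]
tcp_rot: [-0.517, -0.483, 0.517, -0.482]
contact_force: [-0.6, -2.1, -1.9]
opening: 0.999
```

drive_tool:
  steps:
    - [0, 0, -0.4, 0, 1]
    - [0, 0, -0.4, 0, 1]
    - [0, 0, -0.4, 0, 1]
    - [0, 0, -0.4, 0, 1]
    - [0, 0, -0.4, 0, 1]
    - [0, 0, -0.4, 0, 1]
    - [0, 0, -0.4, 0, 1]
    - [0, 0, -0.4, 0, 1]
    - [0, 0, -0.4, 0, 1]
    - [0, 0, -0.4, 0, 1]

```text
time: 20.35
eef_pos: [0.5703, 0.0215, 0.0124]
tcp_rot: [0.517, 0.483, -0.517, 0.483]
contact_force: [-0.0, -1.8, -0.7]
opening: 1.0
```

drive_tool:
  steps:
    - [0, 0, -0.4, 0, 1]
    - [0, 0, -0.4, 0, 1]
    - [0, 0, -0.4, 0, 1]
    - [0, 0, -0.3, 0, 1]
    - [0, 0, -0.3, 0, 1]
    - [0, 0, -0.3, 0, 1]
    - [0, 0, -0.2, 0, 1]
    - [0, 0, 0, 0, 1]

```text
time: 21.15
eef_pos: [0.5719, 0.0445, 0.0124]
tcp_rot: [0.517, 0.483, -0.517, 0.483]
contact_force: [0.3, -0.6, -0.5]
opening: 1.001
```

```bash
python3 - <<'E'
from h import *
st(); s=cam('scene'); t=cam('top'); 
print(unproj(t,[[0,0]],0)[0][:1]); cv2.imwrite('pics/t8.png',cv2.resize(t['frame'][130:220,200:330][:,:,::-1],None,fx=5,fy=5,interpolation=cv2.INTER_CUBIC))
E
```

```text
t21.15 pos [0.5719 0.0445 0.0124] F [ 0.2668 -0.6269 -0.4931] op 1.001 tooly [ 0.9977 -0.0679  0.0001] yaw_y -3.89 q6 -0.03
[1.302]
```

drive_tool:
  steps:
    - [0, 0, -0.2, 0, 1]
    - [0, 0, -0.2, 0, 1]
    - [0, 0, -0.2, 0, 1]

```text
time: 21.55
eef_pos: [0.5726, 0.0498, 0.0127]
tcp_rot: [0.517, 0.482, -0.517, 0.483]
contact_force: [0.6, -3.2, 0.9]
opening: 0.998
```

drive_tool:
  steps:
    - [0, 0, -0.2, 0, 1]
    - [0, 0, -0.2, 0, 1]
    - [0, 0, 0, 0, 1]

```text
time: 21.85
eef_pos: [0.5729, 0.0543, 0.0126]
tcp_rot: [0.517, 0.483, -0.516, 0.483]
contact_force: [0.3, -2.2, 1.1]
opening: 0.995
```

```bash
python3 - <<'E'
from h import *
st()
E
```

```text
t21.85 pos [0.5729 0.0543 0.0126] F [ 0.3226 -2.153   1.0876] op 0.995 tooly [ 0.9977 -0.0679  0.0007] yaw_y -3.89 q6 -0.01
```

View pics/t8.png

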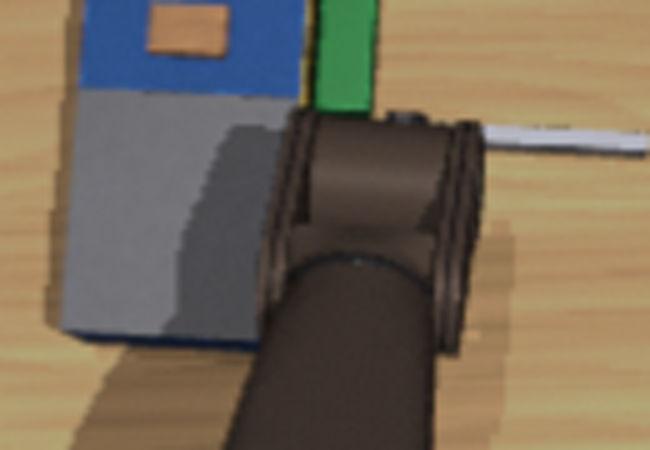

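The wrist hides the tray from above at about (380,230), so I'll rely on force. It has reached no stop yet; continuing gently.

drive_tool:
  steps:
    - [0, 0, -0.15, 0, 1]
    - [0, 0, -0.15, 0, 1]
    - [0, 0, 0, 0, 1]

```text
time: 22.15
eef_pos: [0.573, 0.0571, 0.0126]
tcp_rot: [0.517, 0.483, -0.517, 0.483]
contact_force: [0.1, -2.9, 2.2]
opening: 0.999
```

drive_tool:
  steps:
    - [0, 0, -0.15, 0, 1]
    - [0, 0, -0.15, 0, 1]
    - [0, 0, 0, 0, 1]

```text
time: 22.45
eef_pos: [0.5732, 0.0592, 0.0126]
tcp_rot: [-0.516, -0.482, 0.517, -0.483]
contact_force: [-1.3, -6.7, 3.9]
opening: 1.0
```

drive_tool:
  steps:
    - [0, 0, -0.15, 0, 1]
    - [0, 0, 0, 0, 1]

```text
time: 22.65
eef_pos: [0.5731, 0.0592, 0.0126]
tcp_rot: [-0.515, -0.482, 0.518, -0.484]
contact_force: [-1.5, -12.0, 4.4]
opening: 1.004
```

drive_tool:
  steps:
    - [0, 0, -0.15, 0, 1]
    - [0, 0, -0.15, 0, 1]
    - [0, 0, 0, 0, 1]
    - [0, 0, 0, 0, 1]

```text
time: 23.05
eef_pos: [0.5731, 0.0593, 0.0127]
tcp_rot: [-0.514, -0.481, 0.519, -0.485]
contact_force: [-4.4, -21.5, 5.3]
opening: 0.998
```

The tray doesn't move at 21 N, so it is against the stop. I'll back off, rise, clear the view and check.

drive_tool:
  steps:
    - [0, 0, 0.4, 0, 1]
    - [0, 0, 0.6, 0, 1]
    - [0, 0, 1, 0, 1]
    - [0, 0, 2, 0, 1]
    - [0, 0, 3, 0, 1]
    - [-3, 0, 0, 0, 1]
    - [-3, 0, 0, 0, 1]
    - [-3, 0, 0, 0, 1]
    - [-3, 0, 0, 0, 1]
    - [-3, 0, 2, 0, 1]

```text
time: 24.05
eef_pos: [0.5666, -0.0234, 0.1629]
tcp_rot: [0.516, 0.484, -0.516, 0.483]
contact_force: [0.3, -0.3, 0.5]
opening: 1.006
```

drive_tool:
  steps:
    - [-2, 0, 4, 0, 1]
    - [0, 0, 4, 0, 1]
    - [0, 0, 4, 0, 1]
    - [0, 0, 4, 0, 1]
    - [0, 0, 4, 0, 1]
    - [0, 0, 0, 0, 1]
    - [0, 0, 0, 0, 1]

```text
time: 24.75
eef_pos: [0.5532, -0.2249, 0.1816]
tcp_rot: [0.517, 0.483, -0.517, 0.482]
contact_force: [-0.5, 0.3, -0.2]
opening: 1.0
```

```bash
python3 - <<'E'
from h import *
st(); s=cam('scene'); t=cam('top')
a=s['frame'][110:210,300:420]; b=t['frame'][130:230,200:320]
cv2.imwrite('pics/s9.png',cv2.resize(np.vstack([a,b])[:,:,::-1],None,fx=3,fy=3,interpolation=cv2.INTER_CUBIC))
cv2.imwrite('pics/s9.png',cv2.resize(np.hstack([a,b])[:,:,::-1],None,fx=3.3,fy=3.3,interpolation=cv2.INTER_CUBIC))
E
```

```text
t24.75 pos [ 0.5532 -0.2249  0.1816] F [-0.5455  0.2799 -0.1537] op 1.000 tooly [ 0.9976 -0.0694 -0.0008] yaw_y -3.98 q6 -0.49
```

View pics/s9.png

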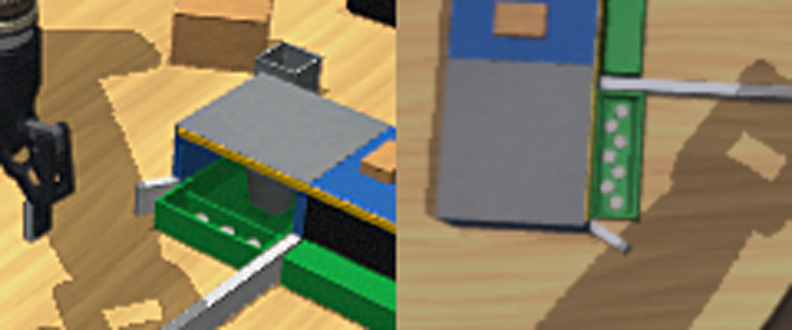

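The tray is in the bay, its tail edge at about (640,157) in the top half and square to the mouth. The cups stand under the roof at (270,190). I'll measure how far the tail projects.

```bash
python3 - <<'E'
from h import *
s=cam('scene'); t=cam('top')
f=lambda u,v:[(u-396+.5)/3.3-.5+200,(v+.5)/3.3-.5+130]
g=lambda u,v:[(u+.5)/3.3-.5+300,(v+.5)/3.3-.5+110]
X=np.array([.0678,.9977,0])
tail=unproj(t,[f(643,96),f(637,219)],.035); rf=unproj(t,[f(604,60),f(590,224)],.096); rail=unproj(t,[f(600,89)],.035)
print('top: tail',tail@X,'roof edge',rf@X,'rail root',rail@X)
ts=unproj(s,[g(157,203),g(251,249)],.035); rs=unproj(s,[g(177,128),g(316,184)],.096)
print('scene: tail',ts@X,'roof',rs@X)
for cs in([t],[s],[t,s]): print(fittray(cs,[.581,.157,1.503],.015,.04))
E
```

```text
top: tail [0.1084 0.1078] roof edge [0.1436 0.1483] rail root [0.153]
scene: tail [0.1042 0.1033] roof [0.1479 0.1563]
(array([0.5718, 0.1567, 1.4936]), np.float64(36.41615295410156))
(array([0.5879, 0.1642, 1.4632]), np.float64(43.50402069091797))
(array([0.5792, 0.1572, 1.543 ]), np.float64(72.2251205444336))
```

```bash
python3 -c "
from plant import sign_off
print(sign_off())"
```

```text
the job is handed in; nothing more can be done
None
```

The matching grey cup is nested in the tray cup, and the tray is pushed home in the open bay. The gripper is clear of everything, and I handed the job in at about 25 s of the 72 s allowed.

I gripped the cup by its rim, lowered it into the tray cup and released it. I then pushed the tray sideways until it was flat against the rail (14 N). Finally I pushed its tail in with both open fingers until it stopped; it did not move further at 21 N.

What the last checks showed:
- **Cups:** the pictures before and during the push showed them nested and upright. In the last picture the roof hides the rims, and only the lower part of the stack is visible, standing upright.
- **Tail projection:** it measured about 38–45 mm from the top camera and 44–52 mm from the scene camera, against an expected 45 mm. The tail edge is square to the mouth.
- **Stop position:** the tool stopped about 2 mm from the predicted point, which is within calibration error.
- **Disagreement:** the automatic fit of the tray outline in the bay was unreliable, because the roof covers most of the tray. I relied on the tail edge and the contact force instead.
- **Other objects:** I did not measure the other cups and bystanders again. The path stayed clear of them and no unexpected force showed up.

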